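# Lay out turned knobs on the drawer fronts

### The arm

A 6-joint arm with a two-finger parallel gripper is mounted at the origin on the work surface. World frame = base frame: x ahead of the robot, y to its left, z up, the work surface at z = 0. Lengths are in mm, angles in rad, forces in N, time in s.
With the tool pointing down it reaches from about 425 to 925 mm from the base axis. Payload 12.5 kg.
Tool frame: the origin (TCP) lies between the finger pads; the fingertips stand 17 mm ahead of it and the grasp point (between the pads) lies 2 mm behind it; z points along the fingers, y is the direction in which the jaws open and shut (so a half turn about z gives the same grasp; the last joint's range is limited). The gripper opens to 85 mm and grips with 20 to 120 N. Pads are 22 mm wide; open, the fingers measure 114 mm over their backs; the gripper's body (76 mm by 85 mm) begins 54 mm behind the grasp point. The pads swing forward as they close: fully open they stand 13 mm farther back than shut.
Start: joints at [-1.298, 0.491, 1.559, -0, 1.092, -0.106], TCP at [231.151, -580.699, 248.327] pointing down, gripper open.
Joint ranges: [-3.1, 3.1], [-0.84, 2.19], [0.05, 2.79], [-1.13, 4.28], [0.06, 2.93], [-2.69, 2.69]. Speed limits (rad/s): [2.22, 2.22, 2.79, 3.14, 3.14, 3.14].

### API

Orientations are given as a rotation vector (axis times angle).
In Python, from rig import arm gives the robot as it stands.
- The arm moves only by the tool carry_out, never from a script. Its argument "series" is a list of rows, each an object of numbers: "dx", "dy", "dz": the shift along the world's x, y, z scaled (see below); "ax", "ay", "az": the turn, a rotation vector about the world's x, y, z scaled (see below). A call has 1 to 10 rows; each row is the pose to reach, as a shift and turn from the pose commanded when the call began; what a row does not reach only later rows make up. The controller multiplies each number of a shift by 0.25 m and each number of a turn by 30 degrees. A row lasts 1/12 s, in which the tool goes at most 41.7 mm and 7.16 degrees, less where a joint would pass 70% of its speed; a pose out of reach is approached as far as the arm can. A call with a number of a shift or a turn outside -1 to 1 is refused whole. A call with a gripper value outside its range is refused whole. "grip" is the opening, from 0 (shut) to 1 (fully open), set as the call begins (left out, the last holds). The fingers move at their own pace and stop on an object; "squeeze" is the grip in N (left out, the last holds). Time passes only in rows, so rows that repeat a pose let the fingers close. It gives the time, the measured TCP pose, the force and the opening at its end, in the units of the state.
- arm.get_obs(): the state, without advancing time (a new reading comes with each control period).
- arm.camera(name): name is "scene" or "top" or "wrist"; returns the picture (384x512x3 uint8, red, green, blue); there is no depth.
- arm.get_calibration(name): a dict with "K" (3x3 intrinsics, pixels), "distortion" ([k1, k2, p1, p2, k3] as OpenCV has them; the pictures are not rectified), "R" (3x3) and "t" (3): a world point X has camera coordinates R X + t; the wrist camera has in their place "mount" (4x4, takes a point from camera to tool coordinates, whose origin is the TCP and whose axes are the flange's). Camera axes: x right, y down, z forward; pixel columns grow to the right and rows downward; lengths in mm; the calibration is good to about 2 mm. A picture is of the moment at which its call begins: read the wrist's pose just before it. get_calibration takes no time and is no camera call.
- arm.hand_in(): hands the job in, once; it reports no verdict.
The state is a dict: "time_s": time; "joints": joint angles; "qd": joint speeds; "tau": joint torques, N m; "position": TCP position; "ee_rot": TCP orientation; "contact_force": force on the tool from outside, world axes, zero at the start; "ft_torque": the same for the moment, N m; "gripper_width": finger opening in mm.
Only numpy, scipy, OpenCV 4.12 (cv2) and the standard library are available. Lean on these libraries where they do the work, as an engineer would, in place of code of your own. Each camera call takes 0.05 s, during which the arm holds its last target. There are 200 camera calls.

### The job

Lay out the four turned wooden knobs on the four dark drawer fronts so we can judge the look before drilling: the largest knob goes on the largest front, the second largest on the second largest, and so on down to the smallest on the smallest. Stand each knob upright on its foot, centred on the chalked cross of its front, and let go of it. The two turned furniture feet standing among the knobs are for another job: leave them where they are.

Things in the scene. Friction and masses are not known exactly. Their poses are not given: they have to be found in the camera images.
- knob_largest_mid (a point): Loose turned wooden knob, the largest of the four: a round mushroom 56 mm in diameter and 44 mm high, standing on its narrower flat foot (43 mm across). This point is on its axis, half-way up (22 mm over its underside); z points up along the axis. The full-width upright rim to grip runs from 22 to 36 mm over the underside.
- front_largest_cross (a point): Dark wooden drawer front, the largest of the four, lying flat and fixed on the bench: 105 x 180 mm and 18 mm thick. This point is the chalked cross at the middle of its upper face, 18 mm over the bench; x is along the short side, y along the long side, z up.
- knob_second_mid (a point): Loose turned wooden knob, the second largest: a round mushroom 44 mm in diameter and 38 mm high, standing on its narrower flat foot (33 mm across). This point is on its axis, half-way up (19 mm over its underside); z points up along the axis. The full-width upright rim to grip runs from 19 to 31 mm over the underside.
- front_second_cross (a point): Dark wooden drawer front, the second largest, lying flat and fixed on the bench: 82 x 155 mm and 18 mm thick. This point is the chalked cross at the middle of its upper face, 18 mm over the bench; x is along the short side, y along the long side, z up.
- knob_third_mid (a point): Loose turned wooden knob, the third largest (second smallest): a round mushroom 34 mm in diameter and 32 mm high, standing on its narrower flat foot (26 mm across). This point is on its axis, half-way up (16 mm over its underside); z points up along the axis. The full-width upright rim to grip runs from 16 to 26 mm over the underside.
- front_third_cross (a point): Dark wooden drawer front, the third largest (second smallest), lying flat and fixed on the bench: 60 x 130 mm and 18 mm thick. This point is the chalked cross at the middle of its upper face, 18 mm over the bench; x is along the short side, y along the long side, z up.
- knob_smallest_mid (a point): Loose turned wooden knob, the smallest of the four: a round mushroom 24 mm in diameter and 28 mm high, standing on its narrower flat foot (18 mm across). This point is on its axis, half-way up (14 mm over its underside); z points up along the axis. The full-width upright rim to grip runs from 14 to 23 mm over the underside.
- front_smallest_cross (a point): Dark wooden drawer front, the smallest of the four, lying flat and fixed on the bench: 42 x 105 mm and 18 mm thick. This point is the chalked cross at the middle of its upper face, 18 mm over the bench; x is along the short side, y along the long side, z up.
- foot_bun_mid (a point): Loose turned bun foot for furniture, not a knob: a squat wooden bulb 42 mm in diameter and 36 mm high with a bright round steel plate (29 mm across) on its top and a steel stud, 8 mm thick, standing 20 mm out of it. This point is on its axis, 18 mm over its underside.
- foot_taper_mid (a point): Loose turned tapered foot for furniture, not a knob: a slim wooden cone 38 mm in diameter at the bottom, 20 mm at the top, 56 mm high, standing upright. This point is on its axis, half-way up.
Mind the look-alikes: they are no part of the job. What is shaped like the part that bears knob_third_mid but orange or white is not meant. What is shaped like the part that bears front_second_cross but green or white is not meant.

How it is judged:
By the outcome, as a careful person would: the job done as asked, in the order asked, and still so for the second after the job is handed in, with the robot touching nothing.
It also fails if it takes over 115 s, if anything falls off the work surface, if the arm or the gripper's body presses on something with over 40 N, if the wrist force passes 120 N, or if a joint passes its speed limit or range.

## Working session

There is one attempt and no reset: what is moved stays moved. The work goes in short steps, Python scripts to look and compute and a tool call to move; the robot and the scene stay as the last step left them, time stands still between calls to the robot, and variables do not carry over. Pictures are saved under pics/ and viewed, about 12 in all and at most 16, crops included, and the job is handed in when it is done.

Besides the shell and the picture viewer there is one more tool, called after "Call:" as a command line: name --argument value ..., lists and objects as JSON in quotes. carry_out: Moves the arm, as the interface text tells. Its arguments: {"type":"object","properties":{"series":{"type":"array"},"grip":{"type":"number"},"squeeze":{"type":"number"}},"required":["series"]}

```bash
mkdir -p pics; python3 - <<'E'
from rig import arm
import cv2
o=arm.get_obs();print(o['time_s'],o['position'],o['ee_rot'],o['gripper_width'])
for n in ['scene','top']:
    c=arm.get_calibration(n);print(n,c)
    cv2.imwrite(f'pics/{n}0.png',cv2.resize(arm.camera(n)[:,:,::-1],(800,600),interpolation=cv2.INTER_CUBIC))
print(arm.get_calibration('wrist'))
E
```

```text
0.0 [ 231.08665972 -580.482988    247.71495154] [-3.08429361e+00 -5.91290785e-01  1.92830320e-04] 85.84936802904598
scene {'K': array([[369.10117416,   0.        , 256.2899229 ],
       [  0.        , 369.10117416, 191.09106524],
       [  0.        ,   0.        ,   1.        ]]), 'distortion': array([-0.05585265,  0.        ,  0.        ,  0.        ,  0.        ]), 'R': array([[-0.8491098 ,  0.52818025, -0.00617807],
       [ 0.4256323 ,  0.6772323 , -0.60016127],
       [-0.31280934, -0.51223241, -0.79985516]]), 't': array([ 489.80964819, -152.23013963, 1171.12474194])}
top {'K': array([[401.52485723,   0.        , 260.44494604],
       [  0.        , 401.52485723, 188.38168376],
       [  0.        ,   0.        ,   1.        ]]), 'distortion': array([-0.06597,  0.     ,  0.     ,  0.     ,  0.     ]), 'R': array([[-0.00857566, -0.99954141,  0.02904194],
       [-0.99615801,  0.00600814, -0.08736772],
       [ 0.08715316, -0.0296796 , -0.9957527 ]]), 't': array([ -99.48657715,  535.46063914, 1169.77755391])}
{'K': array([[297.45292056,   0.        , 250.00397714],
       [  0.        , 297.45292056, 195.5299599 ],
       [  0.        ,   0.        ,   1.        ]]), 'distortion': array([-0.07686157,  0.        ,  0.        ,  0.        ,  0.        ]), 'mount': array([[ 2.36458493e-04, -9.65396714e-01, -2.60785598e-01,
         6.52068890e+01],
       [ 9.99999847e-01,  3.58527143e-04, -4.20508146e-04,
         4.56949636e-01],
       [ 4.99455898e-04, -2.60785459e-01,  9.65396652e-01,
        -1.26908040e+02],
       [ 0.00000000e+00,  0.00000000e+00,  0.00000000e+00,
         1.00000000e+00]])}
```

View pics/top0.png

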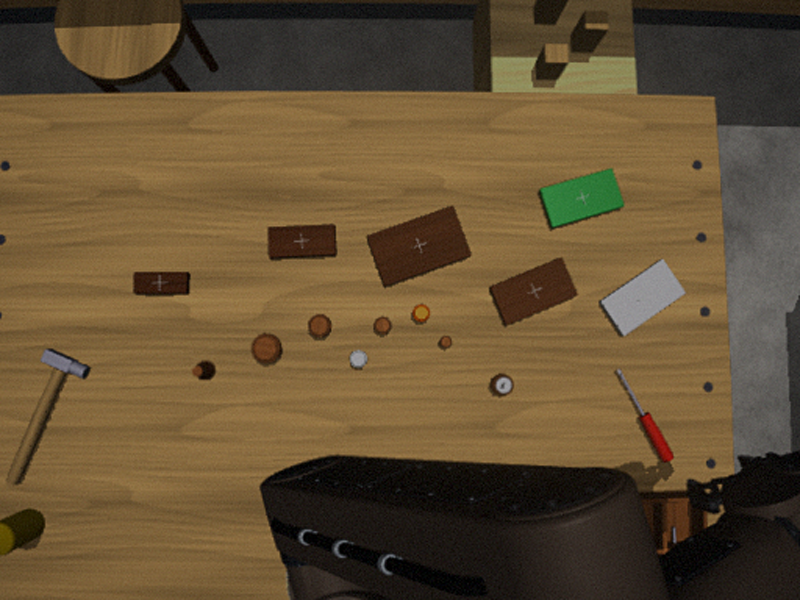

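View pics/scene0.png

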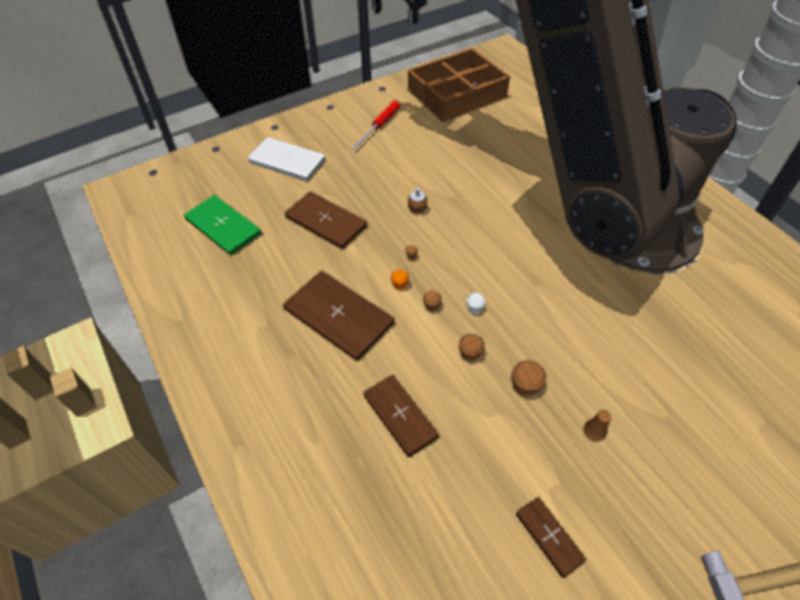

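Top view, 800x600: brown knobs are at largest (266,348), second (319,326), third (382,326) and smallest (445,342). Look-alikes and feet to leave alone are the orange knob (421,313), white knob (358,359), bun foot (502,385) and taper foot (204,370). Dark fronts are at largest (420,245), second (534,291), third (302,241) and smallest (159,283). The green (583,198) and white (640,297) fronts are not meant. Next is the close crop.

```bash
cat > h.py <<'E'
from rig import arm
import numpy as np, cv2
from scipy.spatial.transform import Rotation as Ro
def w(name,uv,z,obs=None):
    c=arm.get_calibration(name)
    n=cv2.undistortPoints(np.array([[uv]],float),c['K'],c['distortion'])[0,0]
    d=np.array([n[0],n[1],1.])
    if name=='wrist':
        M=np.array(c['mount']);R=Ro.from_rotvec(obs['ee_rot']).as_matrix()
        o=R@M[:3,3]+obs['position'];v=R@M[:3,:3]@d
    else: o=-c['R'].T@c['t'];v=c['R'].T@d
    return o+v*(z-o[2])/v[2]
def proj(name,X,obs=None):
    c=arm.get_calibration(name)
    if name=='wrist':
        M=np.array(c['mount']);R=Ro.from_rotvec(obs['ee_rot']).as_matrix()
        Rc=(R@M[:3,:3]).T;t=-Rc@(R@M[:3,3]+obs['position'])
    else: Rc,t=c['R'],c['t']
    return cv2.projectPoints(np.array([X],float),cv2.Rodrigues(Rc)[0],t,c['K'],c['distortion'])[0][0,0]
E
python3 - <<'E'
from h import *
s=512/800
P=dict(kL=(266,348,30),k2=(319,326,25),k3=(382,326,21),k4=(445,342,18),fL=(420,245,18),f2=(534,291,18),f3=(302,241,18),f4=(159,283,18),bun=(502,385,36),tap=(204,370,28),org=(421,313,21),wht=(358,359,21))
for k,(u,v,z) in P.items(): 
    x=w('top',(u*s,v*s),z);print(k,x.round(0),np.hypot(x[0],x[1]).round())
im=arm.camera('top')[:,:,::-1][130:260,80:380]
cv2.imwrite('pics/crop.png',cv2.resize(im,(798,346),interpolation=cv2.INTER_CUBIC))
E
```

```text
kL [435. 162.  30.] 464.0
k2 [476.  63.  25.] 480.0
k3 [475. -56.  21.] 478.0
k4 [ 444. -175.   18.] 477.0
fL [ 631. -130.   18.] 644.0
f2 [ 540. -349.   18.] 643.0
f3 [640.  98.  18.] 647.0
f4 [560. 372.  18.] 672.0
bun [ 362. -280.   36.] 458.0
tap [394. 279.  28.] 483.0
org [ 499. -130.   21.] 516.0
wht [413. -10.  21.] 413.0
```

View pics/crop.png

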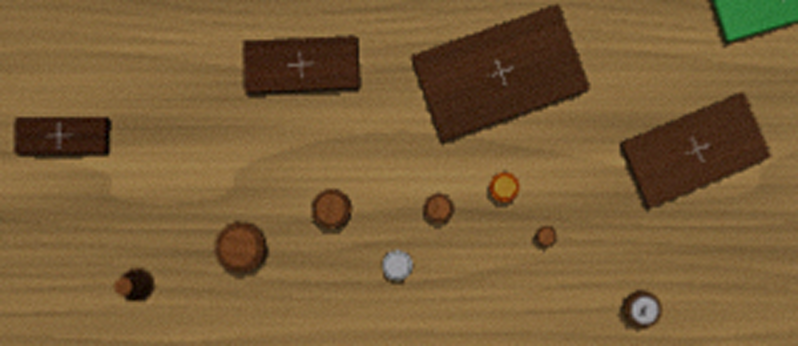

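The crop agrees with the choices. I'll go over the fronts towards the largest knob, measuring with the wrist camera on the way.

Call:
carry_out --series '[{"dx": 0.2, "dy": 0.1}, {"dx": 1.0, "dy": 0.9, "dz": -0.2}, {"dx": 1.0, "dy": 0.9, "dz": -0.2}, {"dx": 1.0, "dy": 0.9, "dz": -0.2}, {"dx": 1.0, "dy": 0.9, "dz": -0.2}, {"dx": 1.0, "dy": 0.9, "dz": -0.2}, {"dx": 1.0, "dy": 0.9, "dz": -0.2}, {"dx": 1.0, "dy": 0.9, "dz": -0.2}, {"dx": 1.0, "dy": 0.9, "dz": -0.2}, {"dx": 1.0, "dy": 0.9, "dz": -0.2}]' --grip 1 --squeeze 40

```text
invalid input at $.series[0]: expected keys dx, dy, dz, ax, ay, az
```

Call:
carry_out --series '[{"dx": 0.24}, {"dx": 0.24}, {"dx": 0.24}, {"dx": 0.24}, {"dx": 0.24}]'

```text
invalid input at $.series[0]: expected keys dx, dy, dz, ax, ay, az
```

```bash
cat >> h.py <<'E'
def snap(fn):
    o=arm.get_obs();im=arm.camera('wrist');np.savez('pics/'+fn+'.npz',p=o['position'],r=o['ee_rot'])
    cv2.imwrite('pics/'+fn+'.png',cv2.resize(im[:,:,::-1],(800,600),interpolation=cv2.INTER_CUBIC));return o,im
E
python3 -c "
from h import *
o,_=snap('w_f2');print(o['time_s'],o['position'],o['ee_rot'],proj('wrist',(540,-349,18),o)/.64,o['contact_force'])"
```

```text
0.15 [ 231.12162895 -580.53687767  247.86872234] [-3.08458631e+00 -5.91361589e-01  1.40642923e-04] [ 244.89531768 -257.57483942] [ 0.01190238 -0.1664756  -0.70257151]
```

View pics/w_f2.png

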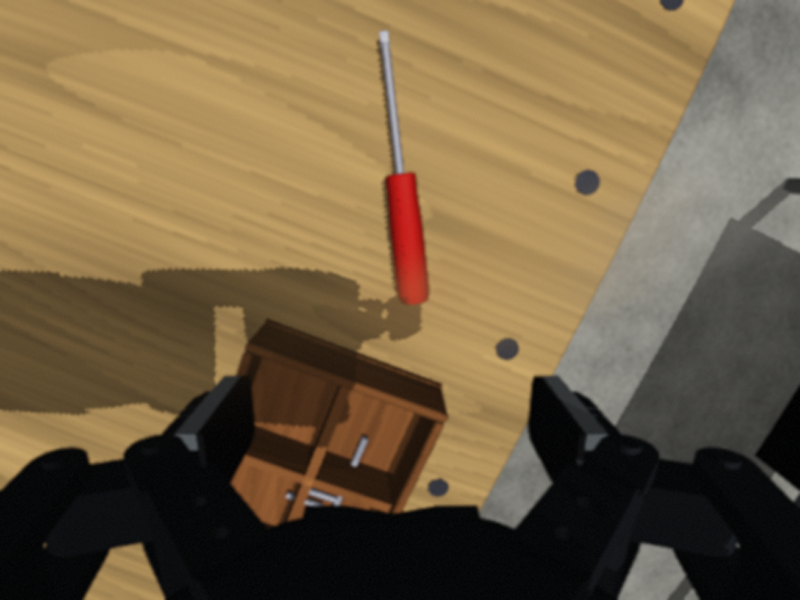

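All six keys are needed. The picture shows only the tray and screwdriver, since the arm hasn't moved.

Call:
carry_out --series '[{"dx": 0.4, "dy": 0.4, "dz": 0, "ax": 0, "ay": 0, "az": 0}, {"dx": 1, "dy": 0.85, "dz": -0.1, "ax": 0, "ay": 0, "az": 0}, {"dx": 1, "dy": 0.85, "dz": -0.1, "ax": 0, "ay": 0, "az": 0}, {"dx": 1, "dy": 0.85, "dz": -0.1, "ax": 0, "ay": 0, "az": 0}, {"dx": 1, "dy": 0.85, "dz": -0.1, "ax": 0, "ay": 0, "az": 0}, {"dx": 1, "dy": 0.85, "dz": -0.1, "ax": 0, "ay": 0, "az": 0}, {"dx": 1, "dy": 0.85, "dz": -0.1, "ax": 0, "ay": 0, "az": 0}, {"dx": 1, "dy": 0.85, "dz": -0.1, "ax": 0, "ay": 0, "az": 0}, {"dx": 1, "dy": 0.85, "dz": -0.1, "ax": 0, "ay": 0, "az": 0}, {"dx": 1, "dy": 0.85, "dz": -0.1, "ax": 0, "ay": 0, "az": 0}]' --grip 1 --squeeze 40

```text
time_s: 1.03
position: [482.3, -366.7, 222.9]
ee_rot: [-3.084, -0.597, 0.001]
contact_force: [-0.8, -0.6, 1.0]
gripper_width: 85.4
```

Call:
carry_out --series '[{"dx": 0, "dy": 0, "dz": 0, "ax": 0, "ay": 0, "az": 0}, {"dx": 0, "dy": 0, "dz": 0, "ax": 0, "ay": 0, "az": 0}, {"dx": 0, "dy": 0, "dz": 0, "ax": 0, "ay": 0, "az": 0}]'

```text
time_s: 1.28
position: [480.3, -369.2, 223.5]
ee_rot: [3.086, 0.589, 0.0]
contact_force: [-0.5, -0.6, 0.5]
gripper_width: 85.8
```

```bash
cat >> h.py <<'E'
def cross(o,im,X0,fn=None,r=25):
    """chalk cross: bright thin pixels inside the dark front near the predicted pixel -> world at z=18"""
    p=proj('wrist',X0,o);g=cv2.cvtColor(im,cv2.COLOR_RGB2GRAY).astype(float)
    th=cv2.morphologyEx(g,cv2.MORPH_TOPHAT,np.ones((7,7)))
    x0,y0=(p-r).astype(int);s=th[max(y0,0):y0+2*r,max(x0,0):x0+2*r]
    m=s>0.45*s.max();ys,xs=np.nonzero(m)
    c=np.array([np.median(xs),np.median(ys)]) ; c2=np.array([(xs.min()+xs.max())/2,(ys.min()+ys.max())/2])
    off=np.array([max(x0,0),max(y0,0)])
    print('pred',p.round(1),'med',(c+off),'bbox',c2+off,m.sum(),s.max())
    return w('wrist',c2+off,18,o)
E
python3 -c "
from h import *
o,im=snap('w_f2b');print(o['time_s'],o['position'],o['ee_rot'],proj('wrist',(540,-349,18),o)/.64,o['contact_force'])
print(cross(o,im,(540,-349,18)))"
```

```text
1.2833 [ 480.28821396 -369.1778493   223.45707698] [3.08565816e+00 5.88787097e-01 4.24296319e-06] [394.77284789 183.98861379] [-0.50510227 -0.62373373  0.45858494]
pred [252.7 117.8] med [254. 118.] bbox [254.5 117.5] 123 111.0
[ 540.98876004 -350.76383849   18.        ]
```

View pics/w_f2b.png

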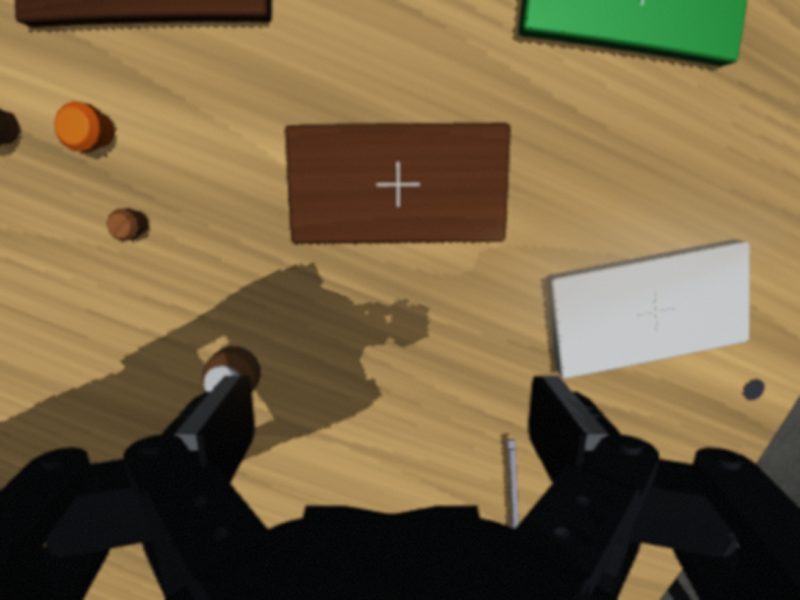

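Cross of the second front is at (398,184), i.e. (541,-351), and it agrees with the top camera within 2 mm. On to the largest and third fronts.

Call:
carry_out --series '[{"dx": 0.38, "dy": 0.87, "dz": 0, "ax": 0, "ay": 0, "az": 0}, {"dx": 0.38, "dy": 0.87, "dz": 0, "ax": 0, "ay": 0, "az": 0}, {"dx": 0.38, "dy": 0.87, "dz": 0, "ax": 0, "ay": 0, "az": 0}, {"dx": 0.38, "dy": 0.87, "dz": 0, "ax": 0, "ay": 0, "az": 0}, {"dx": 0.38, "dy": 0.87, "dz": 0, "ax": 0, "ay": 0, "az": 0}, {"dx": 0.38, "dy": 0.87, "dz": 0, "ax": 0, "ay": 0, "az": 0}, {"dx": 0.38, "dy": 0.87, "dz": 0, "ax": 0, "ay": 0, "az": 0}, {"dx": 0.38, "dy": 0.87, "dz": 0, "ax": 0, "ay": 0, "az": 0}, {"dx": 0.38, "dy": 0.87, "dz": 0, "ax": 0, "ay": 0, "az": 0}, {"dx": 0.38, "dy": 0.87, "dz": 0, "ax": 0, "ay": 0, "az": 0}]'

```text
time_s: 2.17
position: [575.7, -152.1, 223.4]
ee_rot: [3.086, 0.589, -0.0]
contact_force: [-0.0, -0.4, 0.8]
gripper_width: 85.3
```

```bash
python3 -c "
from h import *
o,im=snap('w_fL');print(o['time_s'],o['position'])
print(cross(o,im,(631,-130,18)))"
```

```text
2.1667 [ 575.68531656 -152.09510676  223.35609985]
pred [249.5 120.9] med [248. 121.] bbox [248.  120.5] 137 126.0
[ 630.79690992 -128.2831995    18.        ]
```

Call:
carry_out --series '[{"dx": 0.04, "dy": 0.92, "dz": 0, "ax": 0, "ay": 0, "az": 0}, {"dx": 0.04, "dy": 0.92, "dz": 0, "ax": 0, "ay": 0, "az": 0}, {"dx": 0.04, "dy": 0.92, "dz": 0, "ax": 0, "ay": 0, "az": 0}, {"dx": 0.04, "dy": 0.92, "dz": 0, "ax": 0, "ay": 0, "az": 0}, {"dx": 0.04, "dy": 0.92, "dz": 0, "ax": 0, "ay": 0, "az": 0}, {"dx": 0.04, "dy": 0.92, "dz": 0, "ax": 0, "ay": 0, "az": 0}, {"dx": 0.04, "dy": 0.92, "dz": 0, "ax": 0, "ay": 0, "az": 0}, {"dx": 0.04, "dy": 0.92, "dz": 0, "ax": 0, "ay": 0, "az": 0}, {"dx": 0.04, "dy": 0.92, "dz": 0, "ax": 0, "ay": 0, "az": 0}, {"dx": 0.04, "dy": 0.92, "dz": 0, "ax": 0, "ay": 0, "az": 0}]'

```text
time_s: 3.05
position: [586.3, 77.7, 223.3]
ee_rot: [3.086, 0.588, -0.0]
contact_force: [0.6, 0.6, 0.2]
gripper_width: 85.1
```

```bash
python3 -c "
from h import *
o,im=snap('w_f3');print(o['time_s'],o['position'])
print(cross(o,im,(640,98,18)))"
```

```text
3.05 [586.25133427  77.72184542 223.33816655]
pred [250.5 122.9] med [251. 123.] bbox [250.5 123. ] 137 116.0
[639.89731614  98.00766719  18.        ]
```

Call:
carry_out --series '[{"dx": -0.72, "dy": 0.29, "dz": -0.2, "ax": 0, "ay": 0, "az": 0}, {"dx": -0.72, "dy": 0.29, "dz": -0.2, "ax": 0, "ay": 0, "az": 0}, {"dx": -0.72, "dy": 0.29, "dz": -0.2, "ax": 0, "ay": 0, "az": 0}, {"dx": -0.72, "dy": 0.29, "dz": -0.2, "ax": 0, "ay": 0, "az": 0}, {"dx": -0.72, "dy": 0.29, "dz": -0.2, "ax": 0, "ay": 0, "az": 0}, {"dx": -0.72, "dy": 0.29, "dz": -0.2, "ax": 0, "ay": 0, "az": 0}, {"dx": -0.72, "dy": 0.29, "dz": -0.2, "ax": 0, "ay": 0, "az": 0}, {"dx": -0.72, "dy": 0.29, "dz": -0.2, "ax": 0, "ay": 0, "az": 0}, {"dx": -0.72, "dy": 0.29, "dz": -0.2, "ax": 0, "ay": 0, "az": 0}]'

```text
time_s: 3.85
position: [407.5, 151.3, 173.6]
ee_rot: [3.086, 0.589, 0.002]
contact_force: [0.1, 0.3, 1.4]
gripper_width: 85.5
```

```bash
python3 -c "
from h import *
o,im=snap('w_kL');print(o['time_s'],o['position'],o['ee_rot'])
print(proj('wrist',(435,162,30),o)/.64)"
```

```text
3.85 [407.48090024 151.25650604 173.63165286] [3.08566981e+00 5.89433952e-01 2.13647299e-03]
[390.23453624 243.84860278]
```

View pics/w_kL.png

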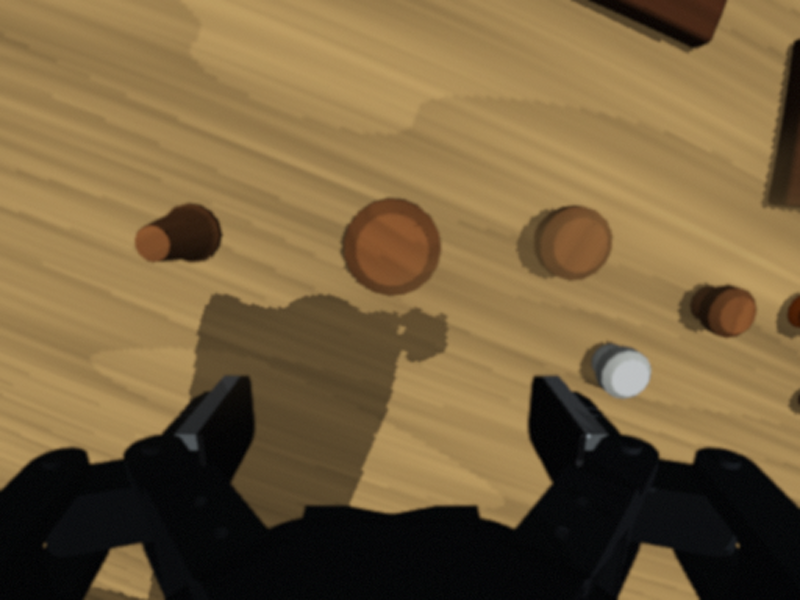

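Largest knob's rim outline is centred at (391,246) and its top disc at (393,246). The second knob is at (573,242), and the taper foot at (180,235) is clear of the fingers.

```bash
python3 -c "
from h import *
d=np.load('pics/w_kL.npz');o=dict(position=d['p'],ee_rot=d['r'])
for u,v,z in [(391,246,36),(342,246,36),(440,246,36),(391,197,36),(391,295,36),(393,246,44),(573,242,31),(733,311,26)]: print(z,w('wrist',(u*.64,v*.64),z,o).round(1))
"
```

```text
36 [434.8 161.4  36. ]
36 [424.5 187.4  36. ]
36 [445.1 135.4  36. ]
36 [460.2 171.5  36. ]
36 [408.  150.8  36. ]
44 [436.2 160.8  44. ]
31 [476.1  62.9  31. ]
26 [477.3 -58.4  26. ]
```

Call:
carry_out --series '[{"dx": 0.1145, "dy": 0.038, "dz": -0.1, "ax": 0, "ay": 0, "az": 0}, {"dx": 0.1145, "dy": 0.038, "dz": -0.25, "ax": 0, "ay": 0, "az": 0}, {"dx": 0.1145, "dy": 0.038, "dz": -0.4, "ax": 0, "ay": 0, "az": 0}, {"dx": 0.1145, "dy": 0.038, "dz": -0.5, "ax": 0, "ay": 0, "az": 0}, {"dx": 0.1145, "dy": 0.038, "dz": -0.55, "ax": 0, "ay": 0, "az": 0}, {"dx": 0.1145, "dy": 0.038, "dz": -0.585, "ax": 0, "ay": 0, "az": 0}, {"dx": 0.1145, "dy": 0.038, "dz": -0.585, "ax": 0, "ay": 0, "az": 0}, {"dx": 0.1145, "dy": 0.038, "dz": -0.585, "ax": 0, "ay": 0, "az": 0}]'

```text
time_s: 4.57
position: [435.3, 161.1, 27.2]
ee_rot: [3.085, 0.591, 0.0]
contact_force: [-0.5, -0.7, -0.0]
gripper_width: 85.2
```

Call:
carry_out --series '[{"dx": 0, "dy": 0, "dz": 0, "ax": 0, "ay": 0, "az": 0}, {"dx": 0, "dy": 0, "dz": 0, "ax": 0, "ay": 0, "az": 0}, {"dx": 0, "dy": 0, "dz": 0, "ax": 0, "ay": 0, "az": 0}, {"dx": 0, "dy": 0, "dz": 0, "ax": 0, "ay": 0, "az": 0}, {"dx": 0, "dy": 0, "dz": 0, "ax": 0, "ay": 0, "az": 0}, {"dx": 0, "dy": 0, "dz": 0, "ax": 0, "ay": 0, "az": 0}]' --grip 0

```text
time_s: 5.07
position: [435.3, 161.4, 28.3]
ee_rot: [3.085, 0.592, 0.003]
contact_force: [-1.3, -0.6, 8.2]
gripper_width: 54.4
```

```bash
python3 -c "
from h import *
o,im=snap('g_kL');print(o['time_s'],o['position'],o['contact_force'],o['gripper_width'])"
```

```text
5.0667 [435.27753619 161.38275219  28.25047922] [-1.32709024 -0.57785319  8.15583717] 54.37995108234024
```

View pics/g_kL.png

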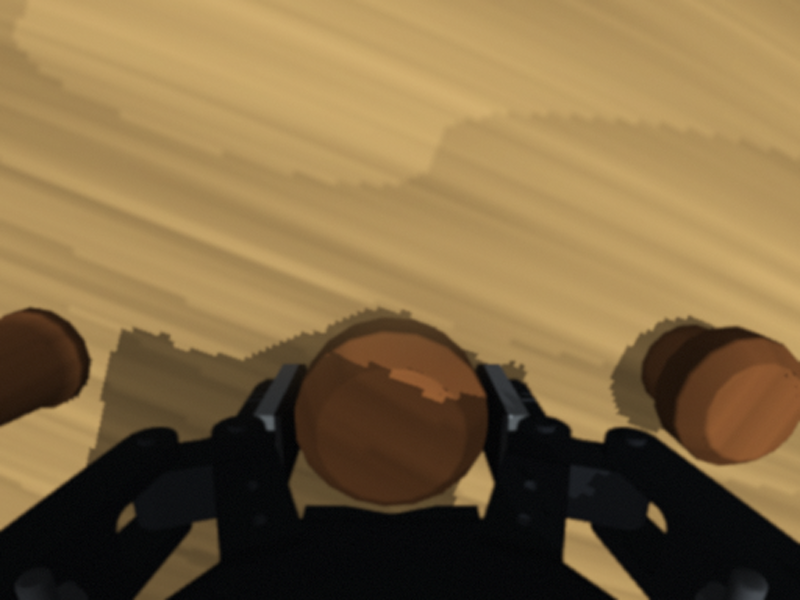

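Gripped, with the knob between both pads (width 54.4). Outline centre is at (391,411). Lift and carry.

Call:
carry_out --series '[{"dx": 0, "dy": 0, "dz": 0.1, "ax": 0, "ay": 0, "az": 0}, {"dx": 0, "dy": 0, "dz": 0.25, "ax": 0, "ay": 0, "az": 0}, {"dx": 0, "dy": 0, "dz": 0.4, "ax": 0, "ay": 0, "az": 0}, {"dx": 0.1, "dy": -0.13, "dz": 0.4, "ax": 0, "ay": 0, "az": 0}, {"dx": 0.2, "dy": -0.26, "dz": 0.4, "ax": 0, "ay": 0, "az": 0}, {"dx": 0.29, "dy": -0.39, "dz": 0.4, "ax": 0, "ay": 0, "az": 0}, {"dx": 0.38, "dy": -0.52, "dz": 0.4, "ax": 0, "ay": 0, "az": 0}, {"dx": 0.47, "dy": -0.65, "dz": 0.4, "ax": 0, "ay": 0, "az": 0}, {"dx": 0.56, "dy": -0.78, "dz": 0.4, "ax": 0, "ay": 0, "az": 0}, {"dx": 0.56, "dy": -0.78, "dz": 0.4, "ax": 0, "ay": 0, "az": 0}]'

```text
time_s: 5.95
position: [578.4, -38.8, 127.9]
ee_rot: [3.084, 0.585, 0.006]
contact_force: [-0.8, 0.2, 0.3]
gripper_width: 54.5
```

Call:
carry_out --series '[{"dx": 0.11, "dy": -0.19, "dz": 0, "ax": 0, "ay": 0, "az": 0}, {"dx": 0.22, "dy": -0.38, "dz": 0, "ax": 0, "ay": 0, "az": 0}, {"dx": 0.224, "dy": -0.378, "dz": 0, "ax": 0, "ay": 0, "az": 0}, {"dx": 0.224, "dy": -0.378, "dz": -0.12, "ax": 0, "ay": 0, "az": 0}, {"dx": 0.224, "dy": -0.378, "dz": -0.24, "ax": 0, "ay": 0, "az": 0}, {"dx": 0.224, "dy": -0.378, "dz": -0.29, "ax": 0, "ay": 0, "az": 0}, {"dx": 0.224, "dy": -0.378, "dz": -0.305, "ax": 0, "ay": 0, "az": 0}, {"dx": 0.224, "dy": -0.378, "dz": -0.305, "ax": 0, "ay": 0, "az": 0}, {"dx": 0.224, "dy": -0.378, "dz": -0.305, "ax": 0, "ay": 0, "az": 0}]'

```text
time_s: 6.7
position: [631.4, -128.0, 52.2]
ee_rot: [3.084, 0.592, 0.002]
contact_force: [-0.0, 0.6, 0.2]
gripper_width: 54.0
```

```bash
python3 -c "
from h import *
d=np.load('pics/g_kL.npz');o=dict(position=d['p'],ee_rot=d['r'])
print(w('wrist',(391*.64,411*.64),36,o),d['p'])
o,im=snap('p_kL');print(o['time_s'],o['position'],o['contact_force'],o['gripper_width'])"
```

```text
[437.28511461 161.62710184  36.        ] [435.27753619 161.38275219  28.25047922]
6.7 [ 631.35201224 -127.97787475   52.20038118] [-0.02722764  0.56198599  0.17217544] 53.97363318248894
```

View pics/p_kL.png

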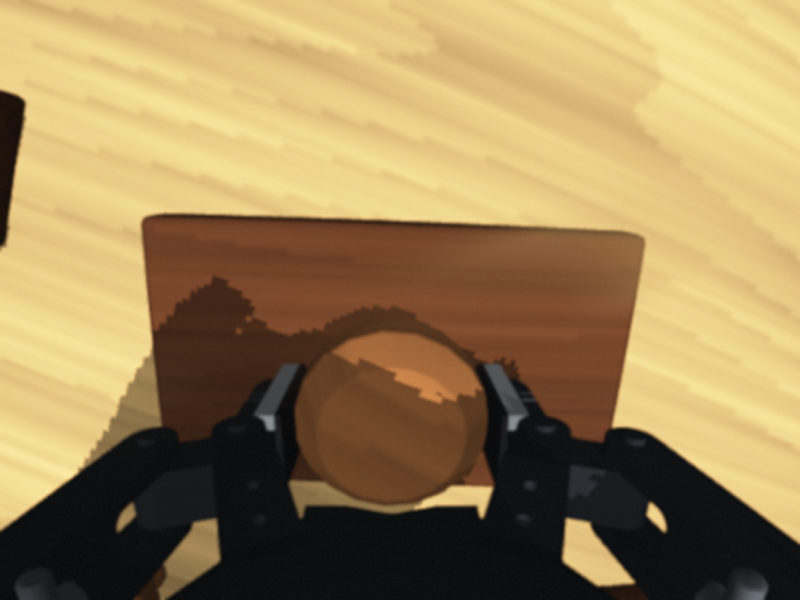

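The knob is over the front but about 5 mm up. Lower it the rest, then release.

Call:
carry_out --series '[{"dx": 0, "dy": 0, "dz": -0.012, "ax": 0, "ay": 0, "az": 0}, {"dx": 0, "dy": 0, "dz": -0.02, "ax": 0, "ay": 0, "az": 0}, {"dx": 0, "dy": 0, "dz": -0.024, "ax": 0, "ay": 0, "az": 0}, {"dx": 0, "dy": 0, "dz": -0.024, "ax": 0, "ay": 0, "az": 0}, {"dx": 0, "dy": 0, "dz": -0.024, "ax": 0, "ay": 0, "az": 0}]'

```text
time_s: 7.17
position: [631.1, -128.1, 46.3]
ee_rot: [3.085, 0.592, 0.002]
contact_force: [-3.7, 0.7, 10.7]
gripper_width: 54.5
```

Call:
carry_out --series '[{"dx": 0, "dy": 0, "dz": 0.004, "ax": 0, "ay": 0, "az": 0}, {"dx": 0, "dy": 0, "dz": 0.004, "ax": 0, "ay": 0, "az": 0}, {"dx": 0, "dy": 0, "dz": 0.004, "ax": 0, "ay": 0, "az": 0}, {"dx": 0, "dy": 0, "dz": 0.004, "ax": 0, "ay": 0, "az": 0}, {"dx": 0, "dy": 0, "dz": 0.1, "ax": 0, "ay": 0, "az": 0}, {"dx": 0, "dy": 0, "dz": 0.25, "ax": 0, "ay": 0, "az": 0}, {"dx": -0.1, "dy": -0.04, "dz": 0.4, "ax": 0, "ay": 0, "az": 0}, {"dx": -0.22, "dy": -0.09, "dz": 0.55, "ax": 0, "ay": 0, "az": 0}, {"dx": -0.22, "dy": -0.09, "dz": 0.55, "ax": 0, "ay": 0, "az": 0}, {"dx": -0.22, "dy": -0.09, "dz": 0.55, "ax": 0, "ay": 0, "az": 0}]' --grip 1

```text
time_s: 8.0
position: [575.4, -151.6, 185.1]
ee_rot: [3.083, 0.589, 0.005]
contact_force: [0.7, 1.2, -1.0]
gripper_width: 85.4
```

```bash
python3 -c "
from h import *
o,im=snap('c_kL');print(o['time_s'],o['position'],o['gripper_width'])
p=proj('wrist',(630.8,-128.3,36+18),o);x,y=(p-60).astype(int);print(p,x,y)
cv2.imwrite('pics/c_kLz.png',cv2.resize(im[y-20:y+100,x-20:x+140,::-1],(800,600),interpolation=cv2.INTER_CUBIC))"
```

```text
8.0 [ 575.35557905 -151.60262171  185.12581355] 85.40617966635041
[247.70323919 122.24447645] 187 62
```

View pics/c_kLz.png

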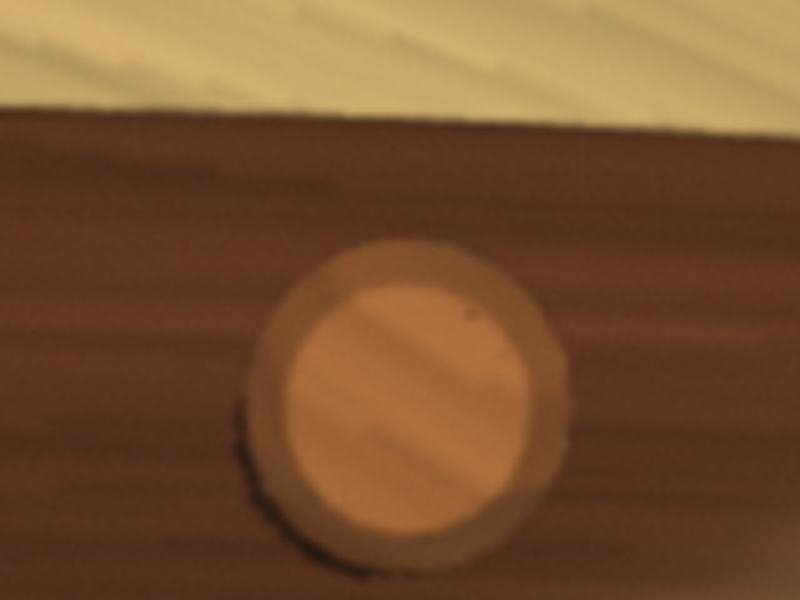

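The largest knob stands upright, rim centre within about 1 px (≈1 mm) of the cross. Now the second knob.

Call:
carry_out --series '[{"dx": -0.548, "dy": 0.795, "dz": -0.07, "ax": 0, "ay": 0, "az": 0}, {"dx": -0.548, "dy": 0.795, "dz": -0.07, "ax": 0, "ay": 0, "az": 0}, {"dx": -0.548, "dy": 0.795, "dz": -0.07, "ax": 0, "ay": 0, "az": 0}, {"dx": -0.548, "dy": 0.795, "dz": -0.07, "ax": 0, "ay": 0, "az": 0}, {"dx": -0.548, "dy": 0.795, "dz": -0.07, "ax": 0, "ay": 0, "az": 0}, {"dx": -0.548, "dy": 0.795, "dz": -0.07, "ax": 0, "ay": 0, "az": 0}, {"dx": -0.548, "dy": 0.795, "dz": -0.07, "ax": 0, "ay": 0, "az": 0}, {"dx": -0.548, "dy": 0.795, "dz": -0.07, "ax": 0, "ay": 0, "az": 0}, {"dx": -0.548, "dy": 0.795, "dz": -0.07, "ax": 0, "ay": 0, "az": 0}]'

```text
time_s: 8.8
position: [439.5, 48.3, 163.9]
ee_rot: [-3.085, -0.593, 0.001]
contact_force: [-0.2, -0.0, 0.0]
gripper_width: 85.3
```

```bash
cat >> h.py <<'E'
def rim(o,im,X0,D):
    """rim circle (Hough) nearest to the expected one; X0 = expected rim centre incl. height"""
    p=proj('wrist',X0,o);q=proj('wrist',np.array(X0)+Ro.from_rotvec(o['ee_rot']).as_matrix()[:,1]*D/2,o)
    r=np.linalg.norm(q-p);k=4;x0,y0=(p-2*r).astype(int).clip(0);x1,y1=(p+2*r).astype(int)
    g=cv2.resize(cv2.cvtColor(im[y0:y1,x0:x1],cv2.COLOR_RGB2GRAY),None,fx=k,fy=k,interpolation=cv2.INTER_CUBIC)
    c=cv2.HoughCircles(g,cv2.HOUGH_GRADIENT_ALT,1.5,10,param1=120,param2=.5,minRadius=int(.85*r*k),maxRadius=int(1.15*r*k))
    print('pred',p.round(1),'r',r.round(1))
    for a,b,R in ([] if c is None else c[0]):
        uv=np.array([(a+.5)/k-.5+x0,(b+.5)/k-.5+y0]);print('circle',uv.round(1),(R/k).round(1),w('wrist',uv,X0[2],o).round(1))
E
python3 -c "
from h import *
im=lambda f:cv2.resize(cv2.imread('pics/%s.png'%f)[:,:,::-1],(512,384),interpolation=cv2.INTER_AREA)
for f,X,D in [('w_kL',(435,162,36),56),('c_kL',(630.8,-128.3,54),56)]:
    d=np.load('pics/%s.npz'%f);rim(dict(position=d['p'],ee_rot=d['r']),im(f),X,D)
o,m=snap('w_k2');print(o['time_s'],o['position']);rim(o,m,(476,63,31),44)"
```

```text
pred [249.7 156.9] r 31.4
pred [247.7 122.2] r 33.0
8.8 [439.53514233  48.32344331 163.91191468]
pred [249.5 146.1] r 25.3
circle [249.4 144.5] 27.1 [477.3  63.6  31. ]
```

View pics/w_k2.png

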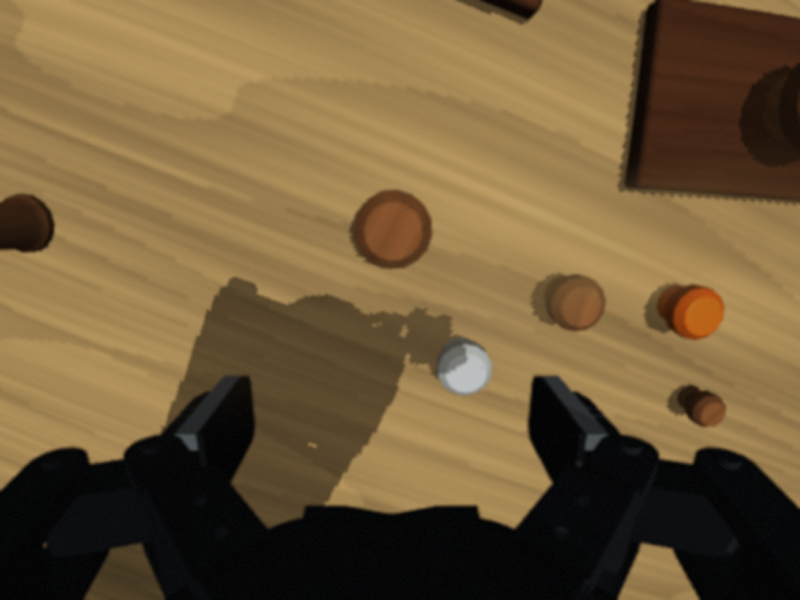

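Second knob's rim centre is at about (393,229), giving (476,62). Neighbours are clear of the fingers.

Call:
carry_out --series '[{"dx": 0.149, "dy": 0.056, "dz": -0.1, "ax": 0, "ay": 0, "az": 0}, {"dx": 0.149, "dy": 0.056, "dz": -0.25, "ax": 0, "ay": 0, "az": 0}, {"dx": 0.149, "dy": 0.056, "dz": -0.4, "ax": 0, "ay": 0, "az": 0}, {"dx": 0.149, "dy": 0.056, "dz": -0.5, "ax": 0, "ay": 0, "az": 0}, {"dx": 0.149, "dy": 0.056, "dz": -0.55, "ax": 0, "ay": 0, "az": 0}, {"dx": 0.149, "dy": 0.056, "dz": -0.565, "ax": 0, "ay": 0, "az": 0}, {"dx": 0.149, "dy": 0.056, "dz": -0.565, "ax": 0, "ay": 0, "az": 0}, {"dx": 0.149, "dy": 0.056, "dz": -0.565, "ax": 0, "ay": 0, "az": 0}]'

```text
time_s: 9.52
position: [476.6, 61.6, 23.8]
ee_rot: [3.086, 0.59, 0.001]
contact_force: [-1.0, 0.2, 0.3]
gripper_width: 85.0
```

Call:
carry_out --series '[{"dx": 0, "dy": 0, "dz": 0, "ax": 0, "ay": 0, "az": 0}, {"dx": 0, "dy": 0, "dz": 0, "ax": 0, "ay": 0, "az": 0}, {"dx": 0, "dy": 0, "dz": 0, "ax": 0, "ay": 0, "az": 0}, {"dx": 0, "dy": 0, "dz": 0, "ax": 0, "ay": 0, "az": 0}, {"dx": 0, "dy": 0, "dz": 0, "ax": 0, "ay": 0, "az": 0}, {"dx": 0, "dy": 0, "dz": 0, "ax": 0, "ay": 0, "az": 0}, {"dx": 0, "dy": 0, "dz": 0, "ax": 0, "ay": 0, "az": 0}]' --grip 0

```text
time_s: 10.1
position: [476.4, 62.0, 24.6]
ee_rot: [3.085, 0.592, 0.003]
contact_force: [-1.0, -1.1, 9.9]
gripper_width: 42.2
```

Call:
carry_out --series '[{"dx": 0, "dy": 0, "dz": 0.1, "ax": 0, "ay": 0, "az": 0}, {"dx": 0, "dy": 0, "dz": 0.25, "ax": 0, "ay": 0, "az": 0}, {"dx": 0, "dy": 0, "dz": 0.4, "ax": 0, "ay": 0, "az": 0}, {"dx": 0.02, "dy": -0.15, "dz": 0.4, "ax": 0, "ay": 0, "az": 0}, {"dx": 0.04, "dy": -0.3, "dz": 0.4, "ax": 0, "ay": 0, "az": 0}, {"dx": 0.06, "dy": -0.45, "dz": 0.4, "ax": 0, "ay": 0, "az": 0}, {"dx": 0.08, "dy": -0.6, "dz": 0.4, "ax": 0, "ay": 0, "az": 0}, {"dx": 0.1, "dy": -0.75, "dz": 0.4, "ax": 0, "ay": 0, "az": 0}, {"dx": 0.12, "dy": -0.9, "dz": 0.4, "ax": 0, "ay": 0, "az": 0}]'

```text
time_s: 10.85
position: [505.9, -164.8, 124.1]
ee_rot: [3.085, 0.591, 0.001]
contact_force: [1.1, 1.0, 0.1]
gripper_width: 42.5
```

Call:
carry_out --series '[{"dx": 0.02, "dy": -0.15, "dz": 0, "ax": 0, "ay": 0, "az": 0}, {"dx": 0.05, "dy": -0.3, "dz": 0, "ax": 0, "ay": 0, "az": 0}, {"dx": 0.08, "dy": -0.45, "dz": 0, "ax": 0, "ay": 0, "az": 0}, {"dx": 0.11, "dy": -0.6, "dz": 0, "ax": 0, "ay": 0, "az": 0}, {"dx": 0.14, "dy": -0.7, "dz": 0, "ax": 0, "ay": 0, "az": 0}, {"dx": 0.14, "dy": -0.751, "dz": 0, "ax": 0, "ay": 0, "az": 0}, {"dx": 0.14, "dy": -0.751, "dz": 0, "ax": 0, "ay": 0, "az": 0}, {"dx": 0.14, "dy": -0.751, "dz": -0.1, "ax": 0, "ay": 0, "az": 0}, {"dx": 0.14, "dy": -0.751, "dz": -0.2, "ax": 0, "ay": 0, "az": 0}, {"dx": 0.14, "dy": -0.751, "dz": -0.25, "ax": 0, "ay": 0, "az": 0}]'

```text
time_s: 11.68
position: [540.0, -348.7, 59.0]
ee_rot: [-3.083, -0.592, 0.003]
contact_force: [-0.3, -0.3, -1.2]
gripper_width: 42.3
```

Call:
carry_out --series '[{"dx": 0, "dy": 0, "dz": -0.04, "ax": 0, "ay": 0, "az": 0}, {"dx": 0, "dy": 0, "dz": -0.06, "ax": 0, "ay": 0, "az": 0}, {"dx": 0, "dy": 0, "dz": -0.07, "ax": 0, "ay": 0, "az": 0}, {"dx": 0, "dy": 0, "dz": -0.078, "ax": 0, "ay": 0, "az": 0}, {"dx": 0, "dy": 0, "dz": -0.08, "ax": 0, "ay": 0, "az": 0}, {"dx": 0, "dy": 0, "dz": -0.08, "ax": 0, "ay": 0, "az": 0}, {"dx": 0, "dy": 0, "dz": -0.08, "ax": 0, "ay": 0, "az": 0}]'

```text
time_s: 12.27
position: [541.3, -350.5, 42.7]
ee_rot: [3.085, 0.592, 0.001]
contact_force: [-2.1, 3.9, 5.8]
gripper_width: 42.3
```

Call:
carry_out --series '[{"dx": 0, "dy": 0, "dz": 0.002, "ax": 0, "ay": 0, "az": 0}, {"dx": 0, "dy": 0, "dz": 0.002, "ax": 0, "ay": 0, "az": 0}, {"dx": 0, "dy": 0, "dz": 0.002, "ax": 0, "ay": 0, "az": 0}, {"dx": 0, "dy": 0, "dz": 0.002, "ax": 0, "ay": 0, "az": 0}, {"dx": 0, "dy": 0, "dz": 0.1, "ax": 0, "ay": 0, "az": 0}, {"dx": 0, "dy": 0, "dz": 0.25, "ax": 0, "ay": 0, "az": 0}, {"dx": -0.1, "dy": -0.04, "dz": 0.4, "ax": 0, "ay": 0, "az": 0}, {"dx": -0.22, "dy": -0.09, "dz": 0.55, "ax": 0, "ay": 0, "az": 0}, {"dx": -0.22, "dy": -0.09, "dz": 0.55, "ax": 0, "ay": 0, "az": 0}, {"dx": -0.22, "dy": -0.09, "dz": 0.55, "ax": 0, "ay": 0, "az": 0}]' --grip 1

```text
time_s: 13.1
position: [485.4, -374.6, 181.5]
ee_rot: [3.082, 0.588, 0.004]
contact_force: [-0.7, -0.9, -0.1]
gripper_width: 85.4
```

```bash
python3 -c "
from h import *
o,im=snap('c_k2');print(o['time_s'],o['position'],o['gripper_width'])
p=proj('wrist',(541,-350.8,31+18),o);x,y=p.astype(int);print(p,x,y,proj('wrist',(541,-350.8,38+18),o))
cv2.imwrite('pics/c_k2z.png',cv2.resize(im[y-60:y+60,x-80:x+80,::-1],(800,600),interpolation=cv2.INTER_CUBIC))"
```

```text
13.1 [ 485.36708064 -374.63207128  181.53211267] 85.43992163520828
[246.93386899 121.59395758] 246 121 [246.8827566  121.74278331]
```

View pics/c_k2z.png

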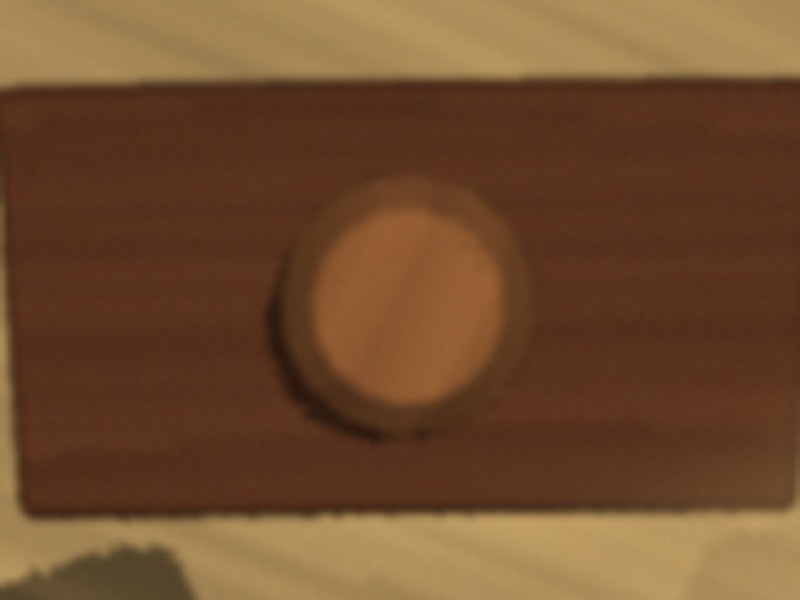

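Second knob is centred within 1 px of its cross. Next I'll view the third and smallest knobs together.

Call:
carry_out --series '[{"dx": -0.22, "dy": 0.97, "dz": -0.05, "ax": 0, "ay": 0, "az": 0}, {"dx": -0.22, "dy": 0.97, "dz": -0.05, "ax": 0, "ay": 0, "az": 0}, {"dx": -0.22, "dy": 0.97, "dz": -0.05, "ax": 0, "ay": 0, "az": 0}, {"dx": -0.22, "dy": 0.97, "dz": -0.05, "ax": 0, "ay": 0, "az": 0}, {"dx": -0.22, "dy": 0.97, "dz": -0.05, "ax": 0, "ay": 0, "az": 0}, {"dx": -0.22, "dy": 0.97, "dz": -0.05, "ax": 0, "ay": 0, "az": 0}, {"dx": -0.22, "dy": 0.97, "dz": -0.05, "ax": 0, "ay": 0, "az": 0}, {"dx": -0.22, "dy": 0.97, "dz": -0.05, "ax": 0, "ay": 0, "az": 0}, {"dx": -0.22, "dy": 0.97, "dz": -0.05, "ax": 0, "ay": 0, "az": 0}, {"dx": -0.22, "dy": 0.97, "dz": -0.05, "ax": 0, "ay": 0, "az": 0}]' --grip 0.65

```text
time_s: 13.98
position: [431.6, -131.2, 165.4]
ee_rot: [-3.085, -0.591, 0.001]
contact_force: [-0.2, -0.2, 0.0]
gripper_width: 55.6
```

```bash
python3 -c "
from h import *
o,im=snap('w_k3');print(o['time_s'],o['position'],o['gripper_width'])
for X in [(476,-57,26),(444,-175,23)]: print(proj('wrist',X,o)/.64)
cv2.imwrite('pics/w_k3z.png',cv2.resize(im[60:240,130:370,::-1],(800,600),interpolation=cv2.INTER_CUBIC))"
```

```text
13.9833 [ 431.59209454 -131.18605291  165.35962895] 55.6377986197072
[295.75374693 174.53239853]
[465.71014204 300.81162473]
```

View pics/w_k3z.png

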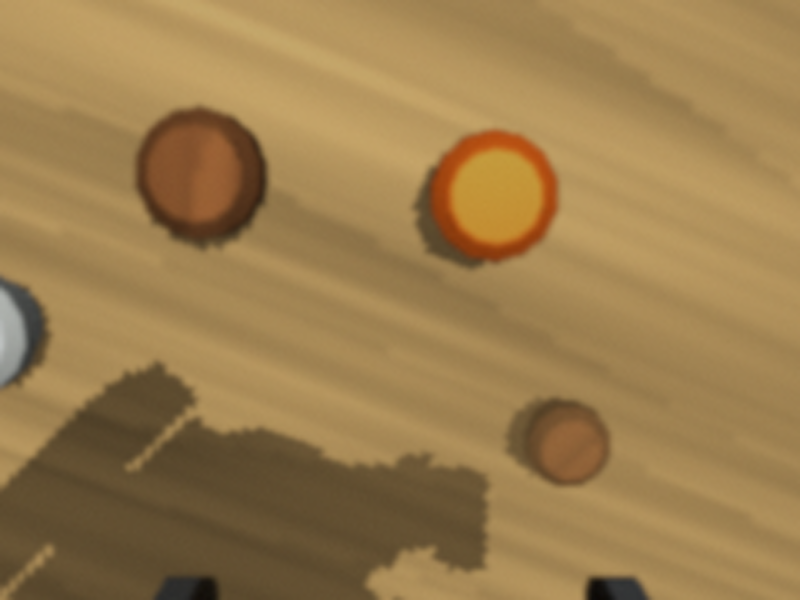

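Third knob's rim is at (199,173) in the crop and the smallest knob's at (567,442). The orange look-alike is at (495,195) and white at (5,330).

```bash
python3 -c "
from h import *
d=np.load('pics/w_k3.npz');o=dict(position=d['p'],ee_rot=d['r'])
for u,v,z in [(199,173,26),(196,172,32),(567,442,23),(570,445,28),(495,195,26)]: print(w('wrist',(130+u*.3-.35,60+v*.3-.35),z,o).round(1))"
```

```text
[476.1 -57.   26. ]
[476.5 -57.4  32. ]
[ 444.8 -176.4   23. ]
[ 445.2 -176.2   28. ]
[ 499.3 -130.9   26. ]
```

Call:
carry_out --series '[{"dx": 0.09, "dy": 0.147, "dz": 0, "ax": 0, "ay": 0, "az": 0}, {"dx": 0.181, "dy": 0.294, "dz": -0.05, "ax": 0, "ay": 0, "az": 0}, {"dx": 0.181, "dy": 0.294, "dz": -0.2, "ax": 0, "ay": 0, "az": 0}, {"dx": 0.181, "dy": 0.294, "dz": -0.35, "ax": 0, "ay": 0, "az": 0}, {"dx": 0.181, "dy": 0.294, "dz": -0.48, "ax": 0, "ay": 0, "az": 0}, {"dx": 0.181, "dy": 0.294, "dz": -0.55, "ax": 0, "ay": 0, "az": 0}, {"dx": 0.181, "dy": 0.294, "dz": -0.58, "ax": 0, "ay": 0, "az": 0}, {"dx": 0.181, "dy": 0.294, "dz": -0.58, "ax": 0, "ay": 0, "az": 0}, {"dx": 0.181, "dy": 0.294, "dz": -0.58, "ax": 0, "ay": 0, "az": 0}]'

```text
time_s: 14.78
position: [476.6, -57.7, 21.3]
ee_rot: [3.086, 0.59, -0.0]
contact_force: [-0.1, 0.0, -0.1]
gripper_width: 55.5
```

Call:
carry_out --series '[{"dx": 0, "dy": 0, "dz": 0, "ax": 0, "ay": 0, "az": 0}, {"dx": 0, "dy": 0, "dz": 0, "ax": 0, "ay": 0, "az": 0}, {"dx": 0, "dy": 0, "dz": 0, "ax": 0, "ay": 0, "az": 0}, {"dx": 0, "dy": 0, "dz": 0, "ax": 0, "ay": 0, "az": 0}, {"dx": 0, "dy": 0, "dz": 0, "ax": 0, "ay": 0, "az": 0}, {"dx": 0, "dy": 0, "dz": 0, "ax": 0, "ay": 0, "az": 0}]' --grip 0

```text
time_s: 15.28
position: [476.9, -57.5, 22.5]
ee_rot: [3.084, 0.591, 0.004]
contact_force: [-1.2, -1.1, 6.4]
gripper_width: 31.8
```

Call:
carry_out --series '[{"dx": 0, "dy": 0, "dz": 0.1, "ax": 0, "ay": 0, "az": 0}, {"dx": 0, "dy": 0, "dz": 0.25, "ax": 0, "ay": 0, "az": 0}, {"dx": 0, "dy": 0, "dz": 0.4, "ax": 0, "ay": 0, "az": 0}, {"dx": 0.1, "dy": 0.095, "dz": 0.4, "ax": 0, "ay": 0, "az": 0}, {"dx": 0.2, "dy": 0.19, "dz": 0.4, "ax": 0, "ay": 0, "az": 0}, {"dx": 0.3, "dy": 0.285, "dz": 0.4, "ax": 0, "ay": 0, "az": 0}, {"dx": 0.4, "dy": 0.38, "dz": 0.4, "ax": 0, "ay": 0, "az": 0}, {"dx": 0.5, "dy": 0.475, "dz": 0.4, "ax": 0, "ay": 0, "az": 0}, {"dx": 0.6, "dy": 0.57, "dz": 0.4, "ax": 0, "ay": 0, "az": 0}, {"dx": 0.655, "dy": 0.621, "dz": 0.4, "ax": 0, "ay": 0, "az": 0}]'

```text
time_s: 16.12
position: [642.2, 100.6, 122.5]
ee_rot: [3.085, 0.593, 0.005]
contact_force: [-1.1, 0.3, -0.7]
gripper_width: 31.8
```

Call:
carry_out --series '[{"dx": 0, "dy": 0, "dz": 0, "ax": 0, "ay": 0, "az": 0}, {"dx": 0, "dy": 0, "dz": -0.1, "ax": 0, "ay": 0, "az": 0}, {"dx": 0, "dy": 0, "dz": -0.2, "ax": 0, "ay": 0, "az": 0}, {"dx": 0, "dy": 0, "dz": -0.27, "ax": 0, "ay": 0, "az": 0}, {"dx": 0, "dy": 0, "dz": -0.3, "ax": 0, "ay": 0, "az": 0}, {"dx": 0, "dy": 0, "dz": -0.32, "ax": 0, "ay": 0, "az": 0}, {"dx": 0, "dy": 0, "dz": -0.33, "ax": 0, "ay": 0, "az": 0}, {"dx": 0, "dy": 0, "dz": -0.33, "ax": 0, "ay": 0, "az": 0}, {"dx": 0, "dy": 0, "dz": -0.33, "ax": 0, "ay": 0, "az": 0}]'

```text
time_s: 16.87
position: [640.3, 97.8, 40.6]
ee_rot: [3.085, 0.591, 0.003]
contact_force: [-1.6, -0.2, 3.9]
gripper_width: 31.8
```

Call:
carry_out --series '[{"dx": 0, "dy": 0, "dz": 0.003, "ax": 0, "ay": 0, "az": 0}, {"dx": 0, "dy": 0, "dz": 0.003, "ax": 0, "ay": 0, "az": 0}, {"dx": 0, "dy": 0, "dz": 0.003, "ax": 0, "ay": 0, "az": 0}, {"dx": 0, "dy": 0, "dz": 0.003, "ax": 0, "ay": 0, "az": 0}, {"dx": 0, "dy": 0, "dz": 0.1, "ax": 0, "ay": 0, "az": 0}, {"dx": 0, "dy": 0, "dz": 0.25, "ax": 0, "ay": 0, "az": 0}, {"dx": -0.1, "dy": -0.04, "dz": 0.4, "ax": 0, "ay": 0, "az": 0}, {"dx": -0.22, "dy": -0.09, "dz": 0.55, "ax": 0, "ay": 0, "az": 0}, {"dx": -0.22, "dy": -0.09, "dz": 0.55, "ax": 0, "ay": 0, "az": 0}, {"dx": -0.22, "dy": -0.09, "dz": 0.55, "ax": 0, "ay": 0, "az": 0}]' --grip 0.8

```text
time_s: 17.7
position: [584.7, 75.1, 179.0]
ee_rot: [3.085, 0.59, 0.006]
contact_force: [0.1, 0.3, 0.5]
gripper_width: 68.2
```

```bash
python3 -c "
from h import *
o,im=snap('c_k3');print(o['time_s'],o['position'],o['gripper_width'])
X=np.array((640,98,26+18.));p=proj('wrist',X,o);x,y=p.astype(int);print(p,x,y)
cv2.imwrite('pics/c_k3z.png',cv2.resize(im[y-60:y+60,x-80:x+80,::-1],(800,600),interpolation=cv2.INTER_CUBIC))"
```

```text
17.7 [584.69147519  75.08449603 179.00766589] 68.16492341015497
[248.35449439 122.62432233] 248 122
```

View pics/c_k3z.png

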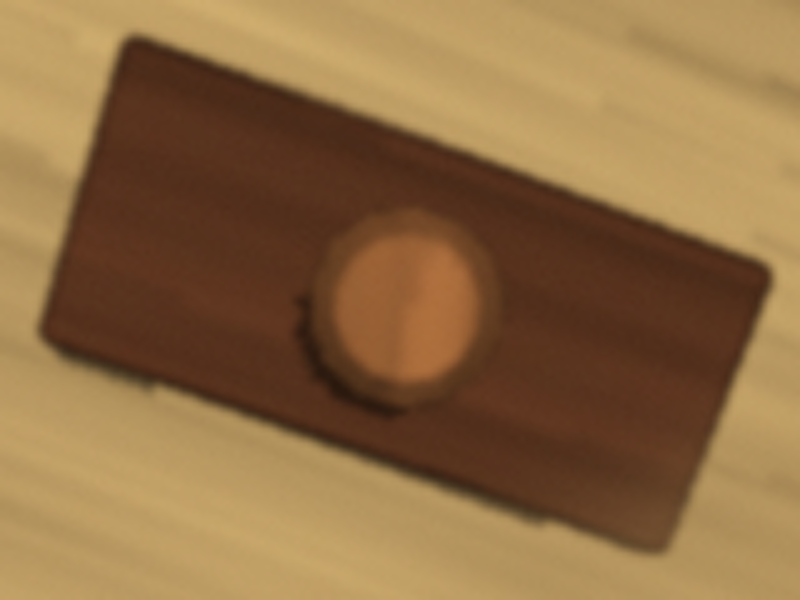

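Third knob is centred within 1 px. Now the smallest.

Call:
carry_out --series '[{"dx": -0.5, "dy": -0.9, "dz": -0.1, "ax": 0, "ay": 0, "az": 0}, {"dx": -0.5, "dy": -0.9, "dz": -0.1, "ax": 0, "ay": 0, "az": 0}, {"dx": -0.5, "dy": -0.9, "dz": -0.1, "ax": 0, "ay": 0, "az": 0}, {"dx": -0.5, "dy": -0.9, "dz": -0.1, "ax": 0, "ay": 0, "az": 0}, {"dx": -0.5, "dy": -0.9, "dz": -0.1, "ax": 0, "ay": 0, "az": 0}, {"dx": -0.5, "dy": -0.9, "dz": -0.1, "ax": 0, "ay": 0, "az": 0}, {"dx": -0.5, "dy": -0.9, "dz": -0.1, "ax": 0, "ay": 0, "az": 0}, {"dx": -0.5, "dy": -0.9, "dz": -0.1, "ax": 0, "ay": 0, "az": 0}]' --grip 0.55

```text
time_s: 18.42
position: [459.4, -151.4, 149.3]
ee_rot: [-3.085, -0.585, 0.003]
contact_force: [-0.5, -0.1, -0.3]
gripper_width: 46.9
```

Call:
carry_out --series '[{"dx": -0.06, "dy": -0.107, "dz": 0, "ax": 0, "ay": 0, "az": 0}, {"dx": -0.06, "dy": -0.107, "dz": -0.1, "ax": 0, "ay": 0, "az": 0}, {"dx": -0.06, "dy": -0.107, "dz": -0.25, "ax": 0, "ay": 0, "az": 0}, {"dx": -0.06, "dy": -0.107, "dz": -0.4, "ax": 0, "ay": 0, "az": 0}, {"dx": -0.06, "dy": -0.107, "dz": -0.48, "ax": 0, "ay": 0, "az": 0}, {"dx": -0.06, "dy": -0.107, "dz": -0.52, "ax": 0, "ay": 0, "az": 0}, {"dx": -0.06, "dy": -0.107, "dz": -0.524, "ax": 0, "ay": 0, "az": 0}, {"dx": -0.06, "dy": -0.107, "dz": -0.524, "ax": 0, "ay": 0, "az": 0}, {"dx": -0.06, "dy": -0.107, "dz": -0.524, "ax": 0, "ay": 0, "az": 0}]'

```text
time_s: 19.17
position: [445.8, -176.0, 20.9]
ee_rot: [3.084, 0.592, 0.002]
contact_force: [0.4, 0.2, 0.1]
gripper_width: 46.9
```

Call:
carry_out --series '[{"dx": 0, "dy": 0, "dz": 0, "ax": 0, "ay": 0, "az": 0}, {"dx": 0, "dy": 0, "dz": 0, "ax": 0, "ay": 0, "az": 0}, {"dx": 0, "dy": 0, "dz": 0, "ax": 0, "ay": 0, "az": 0}, {"dx": 0, "dy": 0, "dz": 0, "ax": 0, "ay": 0, "az": 0}, {"dx": 0, "dy": 0, "dz": 0, "ax": 0, "ay": 0, "az": 0}, {"dx": 0, "dy": 0, "dz": 0, "ax": 0, "ay": 0, "az": 0}]' --grip 0

```text
time_s: 19.67
position: [445.5, -176.4, 21.3]
ee_rot: [3.084, 0.591, 0.003]
contact_force: [-0.6, 1.2, 7.6]
gripper_width: 22.0
```

Call:
carry_out --series '[{"dx": 0, "dy": 0, "dz": 0.1, "ax": 0, "ay": 0, "az": 0}, {"dx": 0, "dy": 0, "dz": 0.25, "ax": 0, "ay": 0, "az": 0}, {"dx": 0, "dy": 0, "dz": 0.4, "ax": 0, "ay": 0, "az": 0}, {"dx": 0.02, "dy": 0.13, "dz": 0.45, "ax": 0, "ay": 0, "az": 0}, {"dx": 0.04, "dy": 0.26, "dz": 0.5, "ax": 0, "ay": 0, "az": 0}, {"dx": 0.06, "dy": 0.39, "dz": 0.5, "ax": 0, "ay": 0, "az": 0}, {"dx": 0.08, "dy": 0.52, "dz": 0.5, "ax": 0, "ay": 0, "az": 0}, {"dx": 0.1, "dy": 0.65, "dz": 0.5, "ax": 0, "ay": 0, "az": 0}, {"dx": 0.1, "dy": 0.78, "dz": 0.5, "ax": 0, "ay": 0, "az": 0}, {"dx": 0.1, "dy": 0.9, "dz": 0.5, "ax": 0, "ay": 0, "az": 0}]'

```text
time_s: 20.5
position: [470.0, 50.5, 145.9]
ee_rot: [3.085, 0.591, 0.002]
contact_force: [1.1, 0.1, -0.3]
gripper_width: 21.9
```

Call:
carry_out --series '[{"dx": 0.02, "dy": 0.13, "dz": 0, "ax": 0, "ay": 0, "az": 0}, {"dx": 0.04, "dy": 0.26, "dz": 0, "ax": 0, "ay": 0, "az": 0}, {"dx": 0.06, "dy": 0.39, "dz": 0, "ax": 0, "ay": 0, "az": 0}, {"dx": 0.08, "dy": 0.52, "dz": 0, "ax": 0, "ay": 0, "az": 0}, {"dx": 0.1, "dy": 0.65, "dz": 0, "ax": 0, "ay": 0, "az": 0}, {"dx": 0.12, "dy": 0.78, "dz": 0, "ax": 0, "ay": 0, "az": 0}, {"dx": 0.14, "dy": 0.9, "dz": 0, "ax": 0, "ay": 0, "az": 0}, {"dx": 0.16, "dy": 1.0, "dz": 0, "ax": 0, "ay": 0, "az": 0}]'

```text
time_s: 21.17
position: [509.9, 301.0, 145.9]
ee_rot: [-3.085, -0.592, -0.002]
contact_force: [0.4, -0.4, 0.2]
gripper_width: 21.6
```

Call:
carry_out --series '[{"dx": 0, "dy": 0.1, "dz": 0, "ax": 0, "ay": 0, "az": 0}, {"dx": 0, "dy": 0.2, "dz": 0, "ax": 0, "ay": 0, "az": 0}, {"dx": 0, "dy": 0.2, "dz": 0, "ax": 0, "ay": 0, "az": 0}, {"dx": 0, "dy": 0.2, "dz": 0, "ax": 0, "ay": 0, "az": 0}, {"dx": 0, "dy": 0.2, "dz": 0, "ax": 0, "ay": 0, "az": 0}]'

```text
time_s: 21.58
position: [509.8, 348.2, 145.4]
ee_rot: [3.085, 0.592, 0.0]
contact_force: [0.4, -0.7, 0.3]
gripper_width: 22.0
```

```bash
python3 -c "
from h import *
o,im=snap('w_f4');print(o['time_s'],o['position'],o['gripper_width'])
print(cross(o,im,(560,372,18),r=18))"
```

```text
21.5833 [509.81282308 348.22995452 145.38688194] 21.979485714662342
pred [245.4 127.6] med [248. 128.] bbox [247. 128.] 205 126.0
[560.20342983 370.61113046  18.        ]
```

View pics/w_f4.png

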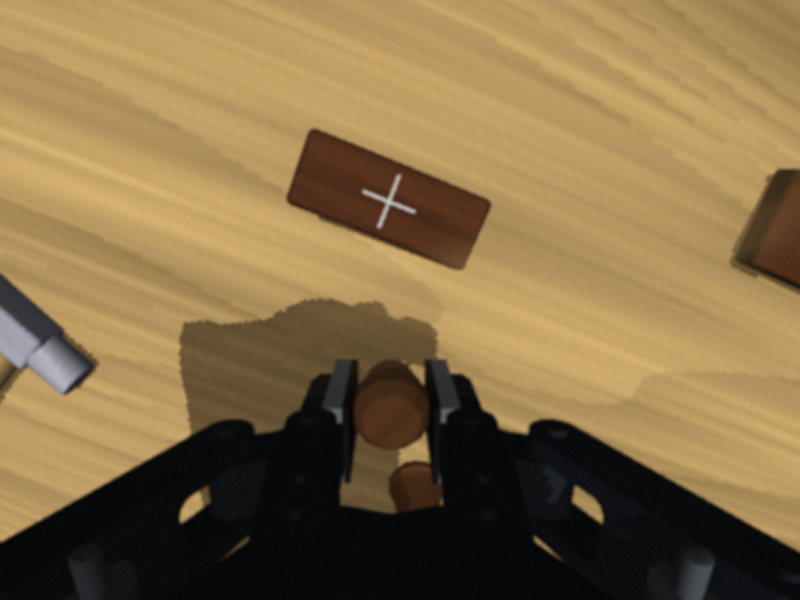

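Cross of the smallest front is at (389,201), giving about (560.5,369.3). The knob sits squarely in the jaws.

Call:
carry_out --series '[{"dx": 0.12, "dy": 0.05, "dz": 0, "ax": 0, "ay": 0, "az": 0}, {"dx": 0.202, "dy": 0.082, "dz": -0.03, "ax": 0, "ay": 0, "az": 0}, {"dx": 0.202, "dy": 0.082, "dz": -0.15, "ax": 0, "ay": 0, "az": 0}, {"dx": 0.202, "dy": 0.082, "dz": -0.27, "ax": 0, "ay": 0, "az": 0}, {"dx": 0.202, "dy": 0.082, "dz": -0.35, "ax": 0, "ay": 0, "az": 0}, {"dx": 0.202, "dy": 0.082, "dz": -0.39, "ax": 0, "ay": 0, "az": 0}, {"dx": 0.202, "dy": 0.082, "dz": -0.415, "ax": 0, "ay": 0, "az": 0}, {"dx": 0.202, "dy": 0.082, "dz": -0.428, "ax": 0, "ay": 0, "az": 0}, {"dx": 0.202, "dy": 0.082, "dz": -0.43, "ax": 0, "ay": 0, "az": 0}, {"dx": 0.202, "dy": 0.082, "dz": -0.43, "ax": 0, "ay": 0, "az": 0}]'

```text
time_s: 22.47
position: [561.2, 369.1, 39.4]
ee_rot: [-3.085, -0.591, -0.003]
contact_force: [-0.1, -1.0, 1.8]
gripper_width: 21.9
```

Call:
carry_out --series '[{"dx": 0, "dy": 0, "dz": 0, "ax": 0, "ay": 0, "az": 0}, {"dx": 0, "dy": 0, "dz": 0, "ax": 0, "ay": 0, "az": 0}]'

```text
time_s: 22.63
position: [561.3, 369.2, 39.3]
ee_rot: [-3.085, -0.591, -0.004]
contact_force: [-0.6, -3.2, 7.9]
gripper_width: 22.0
```

Call:
carry_out --series '[{"dx": 0, "dy": 0, "dz": 0.003, "ax": 0, "ay": 0, "az": 0}, {"dx": 0, "dy": 0, "dz": 0.003, "ax": 0, "ay": 0, "az": 0}, {"dx": 0, "dy": 0, "dz": 0.003, "ax": 0, "ay": 0, "az": 0}, {"dx": 0, "dy": 0, "dz": 0.003, "ax": 0, "ay": 0, "az": 0}, {"dx": 0, "dy": 0, "dz": 0.1, "ax": 0, "ay": 0, "az": 0}, {"dx": 0, "dy": 0, "dz": 0.25, "ax": 0, "ay": 0, "az": 0}, {"dx": -0.1, "dy": -0.04, "dz": 0.4, "ax": 0, "ay": 0, "az": 0}, {"dx": -0.22, "dy": -0.09, "dz": 0.55, "ax": 0, "ay": 0, "az": 0}, {"dx": -0.22, "dy": -0.09, "dz": 0.55, "ax": 0, "ay": 0, "az": 0}, {"dx": -0.22, "dy": -0.09, "dz": 0.55, "ax": 0, "ay": 0, "az": 0}]' --grip 0.6

```text
time_s: 23.47
position: [505.0, 346.9, 178.1]
ee_rot: [-3.084, -0.592, -0.006]
contact_force: [1.3, 0.5, -0.1]
gripper_width: 51.4
```

```bash
python3 -c "
from h import *
o,im=snap('c_k4');print(o['time_s'],o['position'],o['gripper_width'])
X=np.array((560.5,369.3,23+18.));p=proj('wrist',X,o);x,y=p.astype(int);print(p,x,y)
a=cv2.resize(im[y-45:y+45,x-50:x+50,::-1],(400,360),interpolation=cv2.INTER_CUBIC)
t=cv2.resize(arm.camera('top')[60:260,80:440,::-1],(648,360),interpolation=cv2.INTER_CUBIC)
b=np.zeros((600,800,3),np.uint8);b[:300,:333]=cv2.resize(a,(333,300));b[300:,:540]=cv2.resize(t,(540,300))
s=cv2.resize(arm.camera('scene')[90:384,120:400,::-1],(440,300));b[:300,350:790]=s
cv2.imwrite('pics/fin.png',b)"
```

```text
23.4667 [504.95639236 346.89314574 178.08997784] 51.3870560114859
[249.40855041 122.57396311] 249 122
```

View pics/fin.png

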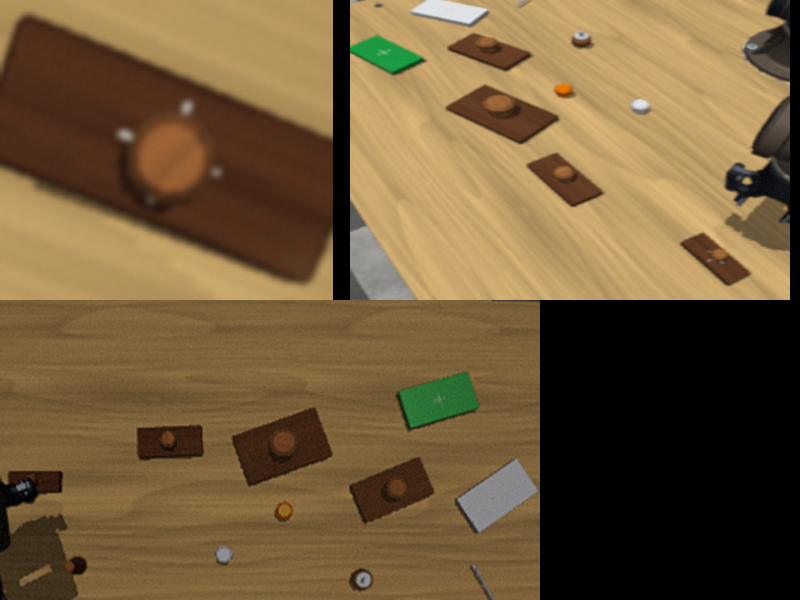

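All four knobs stand upright on their fronts. The smallest is about 1 mm off its cross, judging by the chalk arms showing on all sides. Both feet are where they were at the start: bun (502,385), taper (204,371). Handing in.

```bash
python3 -c "
from rig import arm
print(arm.hand_in())"
```

```text
the job is handed in; nothing more can be done
None
```

All four knobs are standing upright on their fronts, matched by size, placed from largest to smallest, and let go. I handed the job in at about 23.5 s of the 115 s allowed.

- **Centring:** in the wrist-camera checks after each release, the first three knobs were within about 1 px (roughly 1 mm) of their crosses. The smallest was about 1–1.5 mm off. These figures rest on a camera calibration good to about 2 mm.
- **Left alone:** in the last top view both furniture feet are at the same pixels as at the start (within 1 px). The orange and white knobs and the green and white fronts were not touched.
- **Forces:** the highest reading returned by a move was about 11 N, as the largest knob was set down. I did not record the force between those readings.
- **Checks that disagreed:**
  - The automatic circle finder found no rim on the largest knob. On the second it was about 2 px off my own reading, so I used my readings.
  - The automatic cross finder was about 2 px off on the smallest front, and I used my own reading there too.

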